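Clear the boards and finish the pile at the food stall

TASK

Add the beech serving board to the pile of boards at the fish stall. First clear the spatula off the pile and the salt jar off the beech board, putting both in the aluminium tray (spatula lying flat, jar standing); then lay the beech board squarely on top of the slate and green boards where they lie. Keep the jar upright all the time and leave the bottles, mill, bowl, pickle jar and knife case where they are.

Things in the scene. Friction and masses are not known exactly. Their poses are not given: they have to be found in the camera images.
- green_board: Green melamine serving board, a flat rectangular slab 160 mm long (its x), 56 mm wide (its y), 18 mm thick; origin at the centre of its underside. It lies on the table to one side (left or right of the robot), and is the foot of the pile: it stays there.
- beech_board: Pale beech wood serving board, a flat rectangular slab 160 mm long (its x), 56 mm wide (its y), 18 mm thick; origin at the centre of its underside. It lies flat on the table in the middle (nearer or farther than the blue knife case), with the salt jar standing on it. 0.13 kg.
- slate_board: Dark grey slate serving board, a flat rectangular slab 160 mm long (its x), 56 mm wide (its y), 18 mm thick; origin at the centre of its underside. It already lies squarely on the green board (its underside 18 mm, its top 36 mm above the table), with the spatula lying aslant across it. 0.4 kg.
- spatula: Fish turner 190 mm long, lying flat, flat underside. Origin on its underside in the middle of its length (close to its centre of mass), x from handle to blade. Black handle 24 mm wide and 22 mm high from x = -95 to +5 mm, short steel neck, then a steel blade 58 mm wide and 4 mm thick from x = 28 to 95 mm. 0.15 kg.
- handle_end (a point): Rear end of the spatula's handle, on its axis, 11 mm above its underside.
- blade_end (a point): Front edge of the spatula's blade, on its axis, 2 mm above its underside.
- salt_jar: Round white salt jar with a blue band and a steel lid, 52 mm across and 90 mm high in all (the upper 22 mm, the lid, 48 mm across). Origin at the centre of its underside, z up its axis. 0.25 kg.
- tray_in (a point): Centre of the inner floor of the empty aluminium tray, which is fixed to the table on the other side from the green board (left if that is right, and vice versa). Inside 284 mm long (x of this point) by 184 mm wide (y); floor 3 mm above the table, rim 18 mm above the table, walls 3 mm thick.
- red_bottle: Bystander: red sauce bottle, 52 mm across, 170 mm high; origin at the centre of its underside.
- yellow_bottle: Bystander: yellow sauce bottle, 52 mm across, 170 mm high; origin at the centre of its underside.
- pepper_mill: Bystander: dark wooden pepper mill, 52 mm across, 150 mm high; origin at the centre of its underside.
- oil_bottle: Bystander: amber oil bottle, 52 mm across, 190 mm high; origin at the centre of its underside.
- knife_case: Bystander: closed blue knife case with a silver plate on top, 160 mm long (its x), 60 mm wide (its y), 36 mm high, lying in the middle; origin at the centre of its underside.
- sauce_bowl: Bystander: small terracotta bowl, 64 mm across, 40 mm high, close beside the pile; origin at the centre of its underside.
- pickle_jar: Bystander: squat green glass jar with a brass lid, 54 mm across, 60 mm high, close beside the pile; origin at the centre of its underside.

How it is judged:
By the outcome, as a careful person would: the job done as asked, in the order asked, and still so for the second after the job is handed in, with the robot touching nothing.
It also fails if it takes over 64 s, if anything falls off the work surface, if the arm or the gripper's body presses on something with over 40 N, if the wrist force passes 120 N, or if a joint passes its speed limit or range.

ROBOT

A 6-joint arm with a two-finger parallel gripper is mounted at the origin on the work surface. World frame = base frame: x ahead of the robot, y to its left, z up, the work surface at z = 0. Lengths are in m, angles in rad, forces in N, time in s.
With the tool pointing down it reaches from about 0.35 to 0.775 m from the base axis. Payload 5.5 kg.
Tool frame: the origin (TCP) lies between the finger pads; the fingertips stand 8 mm ahead of it and the grasp point (between the pads) lies 11 mm behind it; z points along the fingers, y is the line along which they close (so a half turn about z gives the same grasp; the last joint's range is limited). The gripper opens to 85 mm and grips with 20 to 120 N. Pads are 22 mm wide; open, the fingers measure 114 mm over their backs; the gripper's body (76 mm by 85 mm) begins 54 mm behind the grasp point. The pads swing forward as they close: fully open they stand 13 mm farther back than shut.
Start: joints at [-1.327, 0.313, 0.046, 1.304, 0, 1.431], TCP at [0.215, -0.533, 0.239] pointing down, gripper open.
Joint ranges: [-2.76, 2.76], [-0.86, 1.69], [-1.03, 1.26], [-2.2, 2.34], [-1.47, 1.5], [-3.14, 3.14]. Speed limits (rad/s): [2.57, 2.57, 3.14, 3.14, 3.14, 3.14].

INTERFACE

Orientations are given as a unit quaternion [w, x, y, z].
In Python, from workcell import env gives the robot as it stands.
- The arm moves only by the tool move_arm, never from a script. Its argument "moves" is one flat list of numbers, 5 for each row, row after row: the shift along the world's x, y, z in m, then the turn about the world's z in rad, then the finger opening in m, from 0 to 0.0854. A call has 1 to 12 rows; each row is the pose to reach, as a shift and turn from the pose commanded when the call began; what a row does not reach only later rows make up. A row lasts 1/12 s, in which the tool goes at most 41.7 mm and 7.16 degrees, less where a joint would pass 70% of its speed; a pose out of reach is approached as far as the arm can. A call with a gripper value outside its range is refused whole. The fingers move at their own pace and stop on an object; "newtons" is the grip in N (left out, the last holds). Time passes only in rows, so rows that repeat a pose let the fingers close. It gives the time, the measured TCP pose, the force, the opening and the grip force at its end, in the units of the state.
- env.get_state(): the state, without advancing time (a new reading comes with each control period).
- env.read_camera(name): name is "side" or "top" or "wrist"; returns a dict with "pixels" (420x560x3 uint8, red, green, blue), "camera_matrix" (3x3 intrinsics, pixels), "rvec" (rotation vector, rad) and "tvec" (3), from world to camera coordinates, as OpenCV has them. Camera axes: x right, y down, z forward; pixel columns grow to the right and rows downward; lengths in m; the calibration is good to about 2 mm. A picture is of the moment at which its call begins. There is no depth.
- env.hand_in(): hands the job in; it is judged then, once.
The state is a dict: "clock": time; "joint_pos": joint angles; "qvel": joint speeds; "tau": joint torques, N m; "tcp_pos": TCP position; "orientation": TCP orientation; "wrist_force": force on the tool from outside, world axes, zero at the start; "ft_torque": the same for the moment, N m; "finger_gap": finger opening in m; "grip_force": force on a finger pad.
Only numpy, scipy, OpenCV 4.12 (cv2) and the standard library are available. Lean on these libraries where they do the work, as an engineer would, in place of code of your own. Each camera call takes 0.05 s, during which the arm holds its last target. There are 200 camera calls.

## Working session

There is one attempt and no reset: what is moved stays moved. The work goes in short steps, Python scripts to look and compute and a tool call to move; the robot and the scene stay as the last step left them, time stands still between calls to the robot, and variables do not carry over. Pictures are saved under pics/ and viewed, at most 10 in all, crops included, and the job is handed in when it is done.

Besides the shell and the picture viewer there is one more tool, called as name(argument=value, ...) on one line, values as JSON. move_arm: Moves the arm, as the interface text tells. Its arguments: {"type":"object","properties":{"moves":{"type":"array"},"newtons":{"type":"number"}},"required":["moves"]}

```bash
mkdir -p pics; cat > h.py <<'E'
import numpy as np, cv2
from workcell import env
def shot(name, fn=None):
    c=env.read_camera(name)
    if fn: cv2.imwrite('pics/'+fn+'.png', c['pixels'][:,:,::-1])
    return c
def ray(c,uv):
    R,_=cv2.Rodrigues(np.array(c['rvec'],float)); t=np.array(c['tvec'],float).reshape(3)
    K=np.array(c['camera_matrix'])
    d=R.T@np.linalg.solve(K,np.array([uv[0],uv[1],1.]))
    return -R.T@t, d
def onz(c,uv,z):
    o,d=ray(c,uv); return o+d*(z-o[2])/d[2]
def proj(c,p):
    return cv2.projectPoints(np.array(p,float).reshape(-1,3),np.array(c['rvec'],float),np.array(c['tvec'],float),np.array(c['camera_matrix'],float),None)[0].reshape(-1,2)
E
python3 - <<'E'
from h import *
a=shot('top','top0'); b=shot('side','side0')
for c in(a,b): print(ray(c,(280,210)), c['camera_matrix'][0])
s=env.get_state(); print(s)
E
```

```text
(array([ 0.43699121, -0.00496488,  1.24364508]), array([ 0.12490567,  0.02391048, -0.99194217])) [490.60277512   0.         285.0034065 ]
(array([ 0.46110134, -0.92969418,  0.98391871]), array([ 0.13695974,  0.69578438, -0.7056568 ])) [468.40031597   0.         268.75290608]
{'clock': 0.1, 'joint_pos': array([-1.32658741e+00,  3.13931737e-01,  4.51030910e-02,  1.30359559e+00,
       -1.11316115e-05,  1.43120498e+00]), 'qvel': array([-0.0007799 ,  0.00039877,  0.00044558,  0.00110624,  0.00028819,
       -0.00068461]), 'tau': array([ 1.79937884e-03, -4.81724775e+01,  2.99243510e+01,  1.27639709e-02,
       -1.68492174e-04, -3.34107973e-06]), 'tcp_pos': array([ 0.21519329, -0.53274399,  0.23849866]), 'orientation': array([-8.12551948e-04,  9.81643280e-01,  1.90724431e-01, -4.81158426e-05]), 'wrist_force': array([-0.05153169, -0.75444787, -0.50634827]), 'ft_torque': array([-0.05412937, -0.03933657,  0.01908715]), 'grip_force': 0.0, 'finger_gap': 0.08556854199887319}
```

View pics/top0.png

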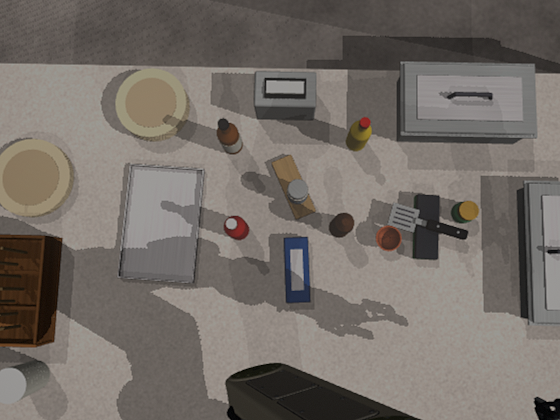

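View pics/side0.png

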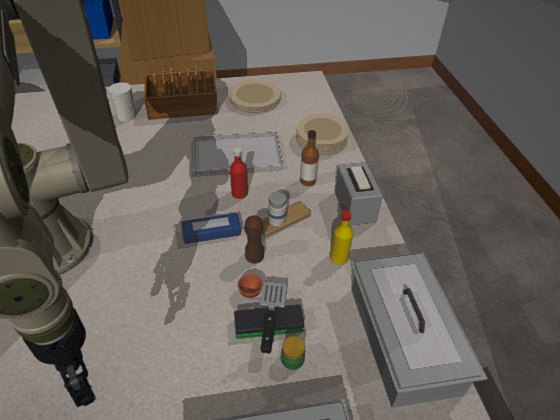

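The top view shows:
- the pile at about (426,226), with the spatula from (391,214) to (467,235)
- the bowl at (389,237) and the pickle jar at (465,211)
- the beech board from (285,158) to (302,215), with the jar at (297,188)
- the tray at (162,224) and the knife case at (297,269)

The side view agrees. I'll zoom in on the top view to measure.

```bash
python3 - <<'E'
from h import *
im=cv2.imread('pics/top0.png')
a=cv2.resize(im[120:320,225:325],None,fx=3.9,fy=3,interpolation=cv2.INTER_CUBIC)
a=cv2.resize(im[145:245,260:360],None,fx=4,fy=4,interpolation=cv2.INTER_CUBIC)
b=cv2.resize(im[175:275,380:480],None,fx=4,fy=4,interpolation=cv2.INTER_CUBIC)
cv2.imwrite('pics/crop1.png',np.hstack([a,b]))
E
```

```text
(no output)
```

View pics/crop1.png

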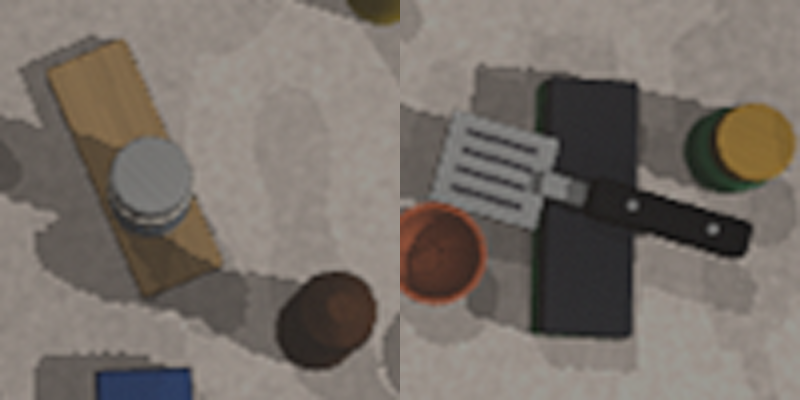

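```bash
python3 - <<'E'
from h import *
c=shot('top'); s=shot('side')
L=lambda x,y:(260+x/4-.4,145+y/4-.4)
R=lambda x,y:(380+(x-400)/4-.4,175+y/4-.4)
def rect(n,pts,z):
    P=np.array([onz(c,p,z)[:2] for p in pts]); m=P.mean(0)
    l=(P[0]+P[1]-P[2]-P[3])/2; w=(P[1]+P[2]-P[0]-P[3])/2
    print(n,m.round(4),'len',np.linalg.norm(l).round(4),'wid',np.linalg.norm(w).round(4),'ang',np.degrees(np.arctan2(l[1],l[0])).round(1)); print('  px side',proj(s,[*m,z]).round(0))
rect('beech',[L(48,72),L(127,40),L(222,266),L(148,298)],.018)
rect('slate',[R(553,80),R(637,84),R(632,336),R(543,334)],.036)
rect('case',[(285,237),(307.5,236),(310,300),(286,303)],.036)
rect('tray',[(127,164),(203,166),(194,283),(119,280)],.018)
h=onz(c,R(745,240),.055)[:2]; b=onz(c,R(447,156),.04)[:2]; d=b-h
print('spat',h.round(4),b.round(4),np.linalg.norm(d),np.degrees(np.arctan2(d[1],d[0])),((h+b)/2).round(4))
for n,p,z in[('bowl',R(438,254),.04),('pickle',R(756,142),.06),('jar',L(150,173),.108),('mill',L(345,305),.15),('oil',(223,124),.19),('red',(231,222),.17),('yel',(364.5,123),.17)]:
    P=onz(c,p,z); print(n,P[:2].round(4),'r',np.hypot(*P[:2]).round(3), 'side base',proj(s,[P[0],P[1],0]).round(0),'side top',proj(s,P).round(0))
E
```

```text
beech [ 0.6517 -0.0083] len 0.1576 wid 0.0526 ang 24.3
  px side [[283. 217.]]
slate [ 0.5567 -0.34  ] len 0.1567 wid 0.0531 ang -2.3
  px side [[268. 318.]]
case [ 0.4453 -0.0215] len 0.1579 wid 0.057 ang 2.8
  px side [[211. 224.]]
tray [0.5528 0.3239] len 0.2949 wid 0.1909 ang -1.0
  px side [[236. 150.]]
spat [ 0.5372 -0.4272] [ 0.586  -0.2506] 0.18314953750312357 74.55092590671202 [ 0.5616 -0.3389]
bowl [ 0.5254 -0.2451] r 0.58 side base [[250. 295.]] side top [[250. 285.]]
pickle [ 0.5965 -0.4332] r 0.737 side base [[292. 360.]] side top [[293. 346.]]
jar [ 0.6333 -0.0163] r 0.633 side base [[277. 224.]] side top [[278. 197.]]
mill [ 0.5537 -0.1266] r 0.568 side base [[255. 257.]] side top [[254. 218.]]
oil [0.7587 0.1517] r 0.774 side base [[307. 182.]] side top [[311. 133.]]
red [0.543  0.1281] r 0.558 side base [[240. 194.]] side top [[238. 150.]]
yel [ 0.7739 -0.1641] r 0.791 side base [[338. 258.]] side top [[345. 214.]]
```

move_arm(moves=[0.021,0.011,-0.005,0.055,0.0854,0.052,0.028,-0.013,0.137,0.0854,0.086,0.046,-0.022,0.229,0.0854,0.121,0.065,-0.031,0.321,0.0854,0.155,0.084,-0.04,0.412,0.0854,0.19,0.102,-0.049,0.504,0.08,0.224,0.121,-0.058,0.595,0.075,0.258,0.14,-0.067,0.687,0.07,0.293,0.158,-0.076,0.779,0.06,0.324,0.175,-0.085,0.861,0.055,0.3445,0.186,-0.09,0.916,0.055,0.3445,0.186,-0.09,0.916,0.055], newtons=40)

```text
clock: 1.2
tcp_pos: [0.563, -0.3436, 0.147]
orientation: [-0.001, 0.794, 0.608, 0.0]
wrist_force: [-0.2, 0.0, -0.9]
finger_gap: 0.055
grip_force: 0.0
```

```bash
python3 - <<'E'
from h import *
c=shot('wrist','w1'); s=env.get_state(); print(s['tcp_pos'],s['orientation'],s['finger_gap'],s['joint_pos'])
print(ray(c,(280,210)))
a=np.radians(74.5);u=np.array([np.cos(a),np.sin(a)])
for k in(-.095,-.008,.095): print(k,proj(c,[*(np.array([.5616,-.3389])+k*u),.05]).round())
E
```

```text
[ 0.56121111 -0.34503802  0.14769669] [-1.03349327e-03  7.94989221e-01  6.06622639e-01 -2.11052719e-04] 0.054791931402483646 [-6.73014341e-01  5.14041438e-01  1.23957841e-01  1.18282028e+00
  9.39178008e-05  1.16496664e+00]
(array([ 0.58143376, -0.27935485,  0.2812482 ]), array([-0.06793307, -0.24740066, -0.96655746]))
-0.095 [[275. 324.]]
-0.008 [[275. 222.]]
0.095 [[276.  74.]]
```

View pics/w1.png

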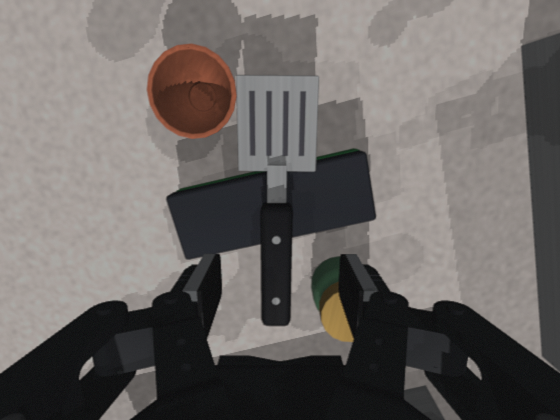

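The wrist view shows the spatula handle centred under the tool: axis at column 277, handle end at row 325, neck at row 203. The grasp line matches, so I go down and grip.

move_arm(moves=[0,0,-0.02,0,0.055,0,0,-0.055,0,0.055,0,0,-0.08,0,0.055,0,0,-0.095,0,0.055,0,0,-0.101,0,0.055,0,0,-0.101,0,0.055,0,0,-0.101,0,0.015,0,0,-0.101,0,0.015,0,0,-0.101,0,0.015,0,0,-0.101,0,0.015,0,0,-0.101,0,0.015], newtons=50)

```text
clock: 2.17
tcp_pos: [0.5608, -0.3483, 0.0505]
orientation: [0.002, 0.796, 0.605, 0.0]
wrist_force: [-1.0, -0.1, 6.9]
finger_gap: 0.0228
grip_force: 50.3
```

move_arm(moves=[0,0,0.005,0,0.015,0,0,0.015,0,0.015,0,0,0.035,0,0.015,0,0,0.065,0,0.015,0,0,0.1,0,0.015,0,0,0.135,0,0.015,0,0.005,0.165,0.03,0.015,0,0.02,0.19,0.1,0.015,0,0.045,0.205,0.2,0.015,0,0.08,0.21,0.31,0.015,0,0.115,0.21,0.42,0.015,0,0.15,0.21,0.53,0.015])

```text
clock: 3.17
tcp_pos: [0.5597, -0.196, 0.2597]
orientation: [0.001, 0.608, 0.794, 0.0]
wrist_force: [0.3, -0.3, -1.9]
finger_gap: 0.0227
grip_force: 49.3
```

move_arm(moves=[0,0.037,0,0.11,0.015,0,0.076,0,0.22,0.015,0,0.116,0,0.33,0.015,0,0.156,0,0.44,0.015,0,0.196,0,0.55,0.015,0,0.236,0,0.66,0.015,0,0.276,0,0.77,0.015,0,0.316,0,0.88,0.015,0,0.356,0,0.99,0.015,0,0.396,0,1.1,0.015,0,0.436,0,1.2,0.015,0,0.476,0,1.295,0.015])

```text
clock: 4.17
tcp_pos: [0.5591, 0.2809, 0.2591]
orientation: [0.0, 0.006, 1.0, 0.0]
wrist_force: [1.2, -0.4, -1.8]
finger_gap: 0.0226
grip_force: 49.3
```

move_arm(moves=[0,0.035,-0.005,0,0.015,0,0.06,-0.02,0,0.015,0,0.075,-0.045,0,0.015,0,0.081,-0.075,0,0.015,0,0.081,-0.11,0,0.015,0,0.081,-0.145,0,0.015,0,0.081,-0.17,0,0.015,0,0.081,-0.185,0,0.015,0,0.081,-0.195,0,0.015,0,0.081,-0.2,0,0.015])

```text
clock: 5.0
tcp_pos: [0.5589, 0.3595, 0.0569]
orientation: [-0.001, 0.008, 1.0, -0.0]
wrist_force: [-0.0, -1.0, -1.1]
finger_gap: 0.0227
grip_force: 49.3
```

```bash
python3 - <<'E'
from h import *
c=shot('wrist','w2'); s=env.get_state(); print(s['tcp_pos'],s['orientation'],s['finger_gap'],s['joint_pos'],s['wrist_force'])
t=shot('top','t2');cv2.imwrite('pics/w2t.png',cv2.resize(np.hstack([c['pixels'],t['pixels'][100:300,60:340].repeat(2,0).repeat(2,1)[:, :] if 0 else cv2.resize(t['pixels'][130:300,90:330],(590,420))])[:,:,::-1],(800,292)))
E
```

```text
[0.55911083 0.35953146 0.05699369] [-9.52218956e-04  8.37151066e-03  9.99964428e-01 -3.91265876e-04] 0.02283524464462765 [4.50763010e-01 5.85815009e-01 1.21193041e-02 9.99154626e-01
 1.42504566e-04 4.67506090e-01] [-0.39602338 -0.10718353 -1.19563961]
```

View pics/w2t.png

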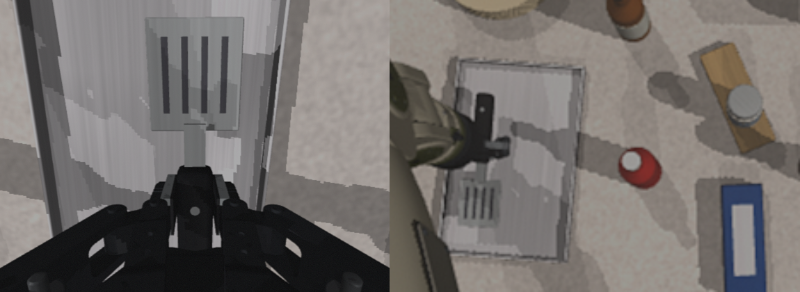

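The spatula hangs clear inside the tray, with its blade towards the robot. I lower it and release.

move_arm(moves=[0,0,-0.012,0,0.015,0,0,-0.024,0,0.015,0,0,-0.031,0,0.015,0,0,-0.035,0,0.015,0,0,-0.038,0,0.015,0,0,-0.04,0,0.015,0,0,-0.04,0,0.015])

```text
clock: 5.68
tcp_pos: [0.5598, 0.3597, 0.018]
orientation: [-0.0, 0.008, 1.0, -0.0]
wrist_force: [-0.1, 0.1, -2.1]
finger_gap: 0.0228
grip_force: 49.3
```

move_arm(moves=[0,0,0,0,0.04,0,0,0,0,0.045,0,0,0,0,0.045,0,0,0.01,0,0.045,0,0,0.03,0,0.045,0,0,0.06,0,0.0854,0,0,0.1,0,0.0854,0,0,0.14,0,0.0854,0,0,0.18,0,0.0854,0.005,-0.03,0.21,0,0.0854,0.011,-0.067,0.22,0,0.0854,0.018,-0.105,0.22,0,0.0854])

```text
clock: 6.68
tcp_pos: [0.5795, 0.2553, 0.2445]
orientation: [0.005, 0.007, 1.0, 0.001]
wrist_force: [1.4, -0.3, -0.6]
finger_gap: 0.0856
grip_force: 0.0
```

move_arm(moves=[0.007,-0.035,0.01,0,0.0854,0.015,-0.073,0.01,0,0.0854,0.023,-0.111,0.01,0,0.0854,0.031,-0.149,0.01,0,0.0854,0.039,-0.187,0.01,0,0.0854,0.046,-0.222,0.0,0,0.0854,0.052,-0.25,-0.02,0,0.0854,0.055,-0.266,-0.045,0,0.0854,0.0556,-0.2713,-0.07,0,0.0854,0.0556,-0.2713,-0.08,0,0.0854,0.0556,-0.2713,-0.08,0,0.0854])

```text
clock: 7.6
tcp_pos: [0.6315, -0.0166, 0.1561]
orientation: [-0.002, 0.009, 1.0, 0.001]
wrist_force: [-1.5, -0.2, -0.9]
finger_gap: 0.0853
grip_force: 0.0
```

```bash
python3 - <<'E'
from h import *
c=shot('wrist','w3'); t=shot('top','t3'); s=env.get_state(); print(s['tcp_pos'],s['orientation'])
for d in(0,.024,-.024): print(proj(c,[[.6333,-.0163+d,.108],[.6333+d,-.0163,.108]]).round())
cv2.imwrite('pics/w3t.png',cv2.resize(np.hstack([c['pixels'],cv2.resize(t['pixels'][130:300,90:330],(590,420))])[:,:,::-1],(800,292)))
E
```

```text
[ 0.63350382 -0.01580855  0.15947413] [2.70667217e-04 8.03313550e-03 9.99967691e-01 1.14961492e-04]
[[281. 242.]
 [281. 242.]]
[[321. 241.]
 [281. 278.]]
[[241. 242.]
 [280. 203.]]
```

View pics/w3t.png

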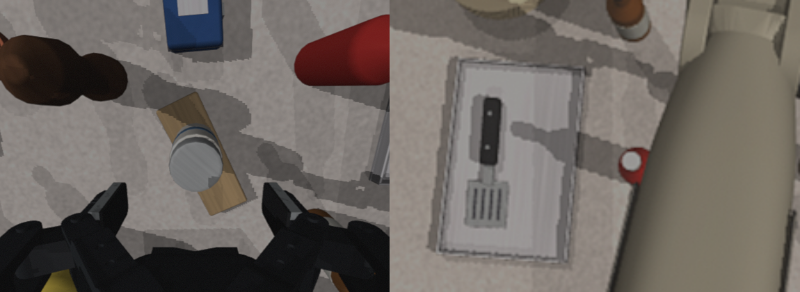

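The spatula lies flat in the tray. The jar lid shows at about (280,237) against a predicted (281,242), so I shift 3 mm towards the robot, go down and grip it.

move_arm(moves=[-0.001,0,-0.02,0,0.0854,-0.003,0,-0.05,0,0.0854,-0.003,0,-0.075,0,0.0854,-0.003,0,-0.09,0,0.0854,-0.003,0,-0.097,0,0.0854,-0.003,0,-0.1,0,0.0854,-0.003,0,-0.1,0,0.07,-0.003,0,-0.1,0,0.06,-0.003,0,-0.1,0,0.045,-0.003,0,-0.1,0,0.045,-0.003,0,-0.1,0,0.045,-0.003,0,-0.1,0,0.045], newtons=50)

```text
clock: 8.7
tcp_pos: [0.632, -0.0164, 0.0606]
orientation: [0.002, 0.008, 1.0, 0.0]
wrist_force: [0.0, 1.6, 6.2]
finger_gap: 0.0507
grip_force: 52.8
```

move_arm(moves=[0,0,0.004,0,0.045,0,0,0.012,0,0.045,0,0,0.026,0,0.045,0,0,0.045,0,0.045,0,0,0.068,0,0.045,0,0,0.094,0,0.045,0,0,0.12,0,0.045,0,0.003,0.146,0,0.045,0,0.01,0.17,0,0.045,-0.001,0.022,0.188,0,0.045,-0.002,0.04,0.2,0,0.045,-0.004,0.062,0.205,0,0.045])

```text
clock: 9.7
tcp_pos: [0.6271, 0.0449, 0.2663]
orientation: [0.002, 0.009, 1.0, -0.0]
wrist_force: [1.1, -0.0, -2.5]
finger_gap: 0.0502
grip_force: 52.5
```

move_arm(moves=[-0.002,0.026,0,0,0.045,-0.004,0.054,0,0,0.045,-0.006,0.082,0,0,0.045,-0.008,0.11,0,0,0.045,-0.01,0.138,0,0,0.045,-0.012,0.165,-0.001,0,0.045,-0.014,0.19,-0.005,0,0.045,-0.015,0.21,-0.014,0,0.045,-0.016,0.224,-0.028,0,0.045,-0.016,0.232,-0.047,0,0.045,-0.016,0.234,-0.069,0,0.045,-0.016,0.234,-0.092,0,0.045])

```text
clock: 10.7
tcp_pos: [0.6102, 0.2805, 0.1711]
orientation: [0.0, 0.008, 1.0, 0.0]
wrist_force: [-0.4, -0.4, -2.2]
finger_gap: 0.0506
grip_force: 52.5
```

move_arm(moves=[0,0,-0.023,0,0.045,0,0,-0.045,0,0.045,0,0,-0.065,0,0.045,0,0,-0.083,0,0.045,0,0,-0.098,0,0.045,0,0,-0.109,0,0.045,0,0,-0.116,0,0.045,0,0,-0.12,0,0.045,0,0,-0.12,0,0.045])

```text
clock: 11.45
tcp_pos: [0.6101, 0.2793, 0.0508]
orientation: [-0.0, 0.008, 1.0, -0.0]
wrist_force: [-0.9, 0.1, -2.7]
finger_gap: 0.0509
grip_force: 52.4
```

move_arm(moves=[0,0,-0.002,0,0.045,0,0,-0.003,0,0.045,0,0,-0.004,0,0.045,0,0,-0.005,0,0.045,0,0,-0.005,0,0.045])

```text
clock: 11.87
tcp_pos: [0.6105, 0.2795, 0.0466]
orientation: [0.0, 0.008, 1.0, 0.0]
wrist_force: [-0.5, 0.1, -3.0]
finger_gap: 0.0503
grip_force: 52.5
```

move_arm(moves=[0,0,-0.001,0,0.045,0,0,-0.002,0,0.045,0,0,-0.003,0,0.045,0,0,-0.003,0,0.045])

```text
clock: 12.2
tcp_pos: [0.6107, 0.2796, 0.0456]
orientation: [0.001, 0.008, 1.0, 0.0]
wrist_force: [-3.6, -1.8, 9.0]
finger_gap: 0.0504
grip_force: 53.6
```

move_arm(moves=[0,0,0,0,0.06,0,0,0,0,0.0854,0,0,0,0,0.0854,0,0,0.003,0,0.0854,0,0,0.015,0,0.0854,0,0,0.04,0,0.0854,0,0,0.075,0,0.0854,0,0,0.11,0,0.0854,0,0,0.145,0,0.0854,0.003,-0.02,0.175,0.04,0.0854,0.008,-0.055,0.19,0.1,0.0854,0.013,-0.093,0.19,0.16,0.0854])

```text
clock: 13.2
tcp_pos: [0.6255, 0.1875, 0.2399]
orientation: [0.005, -0.075, 0.997, 0.001]
wrist_force: [1.4, 0.3, 0.0]
finger_gap: 0.0856
grip_force: 0.0
```

move_arm(moves=[0.005,-0.038,0,0.06,0.0854,0.01,-0.076,0,0.12,0.0854,0.015,-0.114,-0.01,0.18,0.0854,0.021,-0.15,-0.03,0.24,0.0854,0.026,-0.178,-0.055,0.275,0.0854,0.0284,-0.193,-0.075,0.28,0.0854,0.0284,-0.195,-0.09,0.28,0.0854,0.0284,-0.195,-0.1,0.28,0.0854,0.0284,-0.195,-0.1,0.28,0.0854])

```text
clock: 13.95
tcp_pos: [0.6504, -0.0086, 0.1314]
orientation: [-0.002, -0.21, 0.978, 0.001]
wrist_force: [-0.9, -0.4, -0.5]
finger_gap: 0.0855
grip_force: 0.0
```

```bash
python3 - <<'E'
from h import *
c=shot('wrist','w4'); t=shot('top','t4'); s=env.get_state(); print(s['tcp_pos'],s['orientation'])
a=np.radians(24.3);u=np.array([np.cos(a),np.sin(a)]);n=np.array([-u[1],u[0]])
print(proj(c,[[*(np.array([.6517,-.0083])+i*.08*u+j*.028*n),.018] for i,j in[(1,1),(1,-1),(-1,-1),(-1,1)]]).round())
cv2.imwrite('pics/w4t.png',cv2.resize(np.hstack([c['pixels'],cv2.resize(t['pixels'][130:300,90:330],(590,420))])[:,:,::-1],(800,292)))
hsv=cv2.cvtColor(c['pixels'],cv2.COLOR_RGB2HSV); m=cv2.inRange(hsv,(8,70,50),(25,255,255))
m=cv2.morphologyEx(m,cv2.MORPH_CLOSE,np.ones((9,9)))
n_,lab,st,ce=cv2.connectedComponentsWithStats(m)
for k in np.argsort(-st[1:,4])[:3]+1:
    cc=max(cv2.findContours((lab==k).astype('u1'),0,2)[0],key=cv2.contourArea); r=cv2.minAreaRect(cc); bx=cv2.boxPoints(r)
    print(st[k],ce[k],bx.round()); P=np.array([onz(c,p,.018)[:2] for p in bx]); print(P.round(4),P.mean(0),np.linalg.norm(P[0]-P[1]),np.linalg.norm(P[2]-P[1]),np.degrees(np.arctan2(*(P[0]-P[1])[::-1])))
E
```

```text
[ 0.6519388  -0.00788525  0.13411545] [ 1.80616257e-04 -2.10416607e-01  9.77611792e-01  5.12998660e-05]
[[313. 302.]
 [247. 303.]
 [241. 107.]
 [318. 107.]]
[  245   112    74   193 13192] [281.80298666 205.15100061] [[245. 112.]
 [318. 112.]
 [318. 304.]
 [245. 304.]]
[[ 0.5926 -0.0629]
 [ 0.5707 -0.0142]
 [ 0.7126  0.055 ]
 [ 0.7383 -0.0023]] [ 0.65356921 -0.006112  ] 0.053466465475705584 0.15787163119157646 -65.7901893301593
[   0  238   87   64 2753] [ 34.07301126 264.03487105] [[-18. 268.]
 [ 66. 221.]
 [ 86. 256.]
 [  1. 303.]]
[[ 0.797  -0.2148]
 [ 0.7278 -0.161 ]
 [ 0.7508 -0.1387]
 [ 0.8232 -0.1933]] [ 0.77469188 -0.17693707] 0.08765939644611195 0.03204649618386191 -37.88870078210863
[361 352  22  21 183] [370.7704918  361.56284153] [[359. 368.]
 [376. 348.]
 [383. 353.]
 [366. 373.]]
[[0.7558 0.118 ]
 [0.731  0.1214]
 [0.7336 0.1298]
 [0.7587 0.1266]] [0.74477082 0.12394054] 0.025097413342298452 0.008822561020091341 -7.757960658094358
```

View pics/w4t.png

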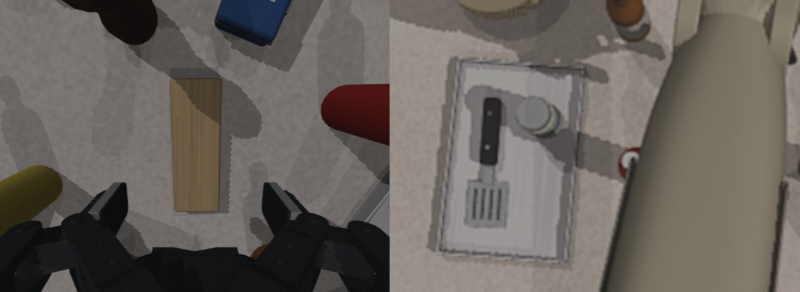

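The jar stands upright in the tray and the spatula is flat beside it. The beech board is aligned under the tool, at columns 245–318 and rows 112–304, about 2 mm off. I correct that and go down.

move_arm(moves=[0.001,0.001,-0.02,0,0.075,0.002,0.002,-0.05,0,0.072,0.002,0.002,-0.08,0,0.072,0.002,0.002,-0.1,0,0.072,0.002,0.002,-0.112,0,0.072,0.002,0.002,-0.119,0,0.072,0.002,0.002,-0.123,0,0.072,0.002,0.002,-0.125,0,0.072,0.002,0.002,-0.125,0,0.072])

```text
clock: 14.8
tcp_pos: [0.6548, -0.0065, 0.0095]
orientation: [0.001, -0.21, 0.978, -0.0]
wrist_force: [0.7, 0.0, 0.3]
finger_gap: 0.0719
grip_force: 0.0
```

move_arm(moves=[0,0,0,0,0.06,0,0,0,0,0.05,0,0,0,0,0.045,0,0,0,0,0.045,0,0,0,0,0.045,0,0,0,0,0.045], newtons=60)

```text
clock: 15.3
tcp_pos: [0.6551, -0.0067, 0.0101]
orientation: [0.001, -0.21, 0.978, -0.0]
wrist_force: [-0.2, 0.3, 6.5]
finger_gap: 0.0544
grip_force: 65.2
```

move_arm(moves=[0,0,0.005,0,0.045,0,0,0.015,0,0.045,0,0,0.035,0,0.045,0,0,0.065,0,0.045,0,0,0.1,0,0.045,0,0,0.135,0,0.045,0,0,0.17,0,0.045,-0.003,-0.01,0.2,-0.014,0.045,-0.01,-0.035,0.22,-0.05,0.045,-0.02,-0.07,0.225,-0.1,0.045,-0.031,-0.107,0.225,-0.15,0.045,-0.042,-0.145,0.225,-0.2,0.045])

```text
clock: 16.3
tcp_pos: [0.6116, -0.1524, 0.2352]
orientation: [0.001, -0.111, 0.994, -0.001]
wrist_force: [0.8, -0.4, -1.7]
finger_gap: 0.0542
grip_force: 64.4
```

move_arm(moves=[-0.011,-0.038,0,-0.05,0.045,-0.022,-0.076,0,-0.1,0.045,-0.033,-0.114,0,-0.15,0.045,-0.043,-0.148,-0.005,-0.2,0.045,-0.051,-0.174,-0.02,-0.24,0.045,-0.055,-0.186,-0.045,-0.26,0.045,-0.055,-0.189,-0.07,-0.264,0.045,-0.055,-0.189,-0.09,-0.264,0.045,-0.055,-0.189,-0.1,-0.264,0.045,-0.055,-0.189,-0.105,-0.264,0.045,-0.055,-0.189,-0.105,-0.264,0.045])

```text
clock: 17.22
tcp_pos: [0.5564, -0.3399, 0.1278]
orientation: [-0.001, 0.02, 1.0, 0.001]
wrist_force: [-0.0, 0.2, -1.2]
finger_gap: 0.0544
grip_force: 64.4
```

```bash
python3 - <<'E'
from h import *
c=shot('wrist','w5'); d=shot('side','s5'); s=env.get_state(); print(s['tcp_pos'],s['orientation'],s['finger_gap'])
def corners(ce,a,z):
    a=np.radians(a);u=np.array([np.cos(a),np.sin(a)]);n=np.array([-u[1],u[0]])
    return [[*(np.array(ce)+i*.08*u+j*.028*n),z] for i,j in[(1,1),(1,-1),(-1,-1),(-1,1)]]
T=s['tcp_pos']
print('slate',proj(c,corners((.5567,-.34),-2.3,.036)).round())
print('beech top',proj(c,corners(T[:2],-2.3,T[2]+.0095)).round())
e=cv2.resize(d['pixels'][220:380,190:340],None,fx=2.625,fy=2.625)
cv2.imwrite('pics/w5t.png',cv2.resize(np.hstack([c['pixels'],e])[:,:,::-1],(800,int(420*800/(560+e.shape[1])))))
E
```

```text
[ 0.55756691 -0.34055244  0.12976298] [ 7.38094624e-04  2.00697463e-02  9.99798193e-01 -4.82481400e-04] 0.05479317145672722
slate [[315. 315.]
 [245. 315.]
 [238. 103.]
 [322. 103.]]
beech top [[337. 438.]
 [221. 438.]
 [200.  87.]
 [357.  87.]]
```

View pics/w5t.png

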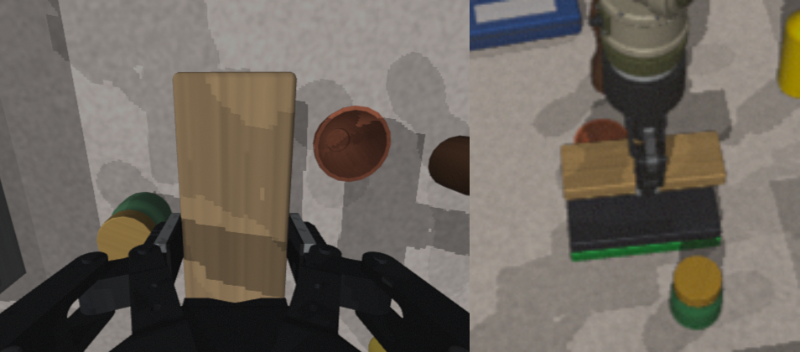

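The held board is centred on the tool: near edge at row 86 against a predicted 87, centre column 280 against 278.5. I check the slate position again from the first wrist picture and the side view.

```bash
python3 - <<'E'
from h import *
from scipy.spatial.transform import Rotation as Ro
c=shot('wrist'); d=shot('side'); s=env.get_state(); print(s['tcp_pos'],Ro.from_quat(np.roll(s['orientation'],-1)).as_matrix()[:2,0])
Rc,_=cv2.Rodrigues(np.array(c['rvec'],float)); o,_=ray(c,(0,0))
# yaw-only transfer between tool-down poses: now -> w1
T0=np.array([.5567,-.3403,.1275]);T0=s['tcp_pos']; X=Ro.from_quat(np.roll(s['orientation'],-1)).as_matrix()[:,0]
T1=np.array([.5612,-.3450,.1477]); y0=np.arctan2(X[1],X[0]); q=[-1.03349327e-03,7.94989221e-01,6.06622639e-01,-2.1e-04]
X1=Ro.from_quat(np.roll(q,-1)).as_matrix()[:,0]; y1=np.arctan2(X1[1],X1[0])
Z=Ro.from_euler('z',y1-y0).as_matrix()
R1=Rc@Z.T; o1=T1+Z@(o-T0); print('cam w1',o1,'vs .5814 -.2794 .2812')
c1=dict(c); c1['rvec']=cv2.Rodrigues(R1)[0]; c1['tvec']=-R1@np.array([0.58143376,-0.27935485,0.2812482])
im=cv2.imread('pics/w1.png'); g=cv2.cvtColor(im,cv2.COLOR_BGR2GRAY)
hsv=cv2.cvtColor(im,cv2.COLOR_BGR2HSV)
# edges by line fits on the dark slate mask
print('slate px',g[230,215],g[190,320],'table',g[300,100])
m=((g<62)&(hsv[:,:,1]<110)).astype('u1'); m[:140]=0;m[265:]=0;m[:,:160]=0;m[:,385:]=0
m=cv2.morphologyEx(m,cv2.MORPH_OPEN,np.ones((5,5)))
cc=max(cv2.findContours(m,0,1)[0],key=cv2.contourArea)[:,0].astype(float)
P=np.array([onz(c1,p,.036)[:2] for p in cc])
a=np.radians(-2.3);u=np.array([np.cos(a),np.sin(a)]);n=np.array([-u[1],u[0]])
Q=(P-[.5567,-.34])@np.c_[u,n]
for nm,sel,i in[('+u',(Q[:,0]>.07)&(abs(Q[:,1])<.018),0),('-u',(Q[:,0]<-.07)&(abs(Q[:,1])<.018),0),('+n',(Q[:,1]>.018)&(abs(abs(Q[:,0])-.045)<.022),1),('-n',(Q[:,1]<-.018)&(abs(abs(Q[:,0])-.045)<.022),1)]:
    print(nm,sel.sum(),np.median(Q[sel,i]).round(4) if sel.any() else None, np.polyfit(Q[sel,1-i],Q[sel,i],1).round(4) if sel.sum()>5 else '')
h=cv2.cvtColor(d['pixels'],cv2.COLOR_RGB2HSV); gm=cv2.inRange(h,(45,120,40),(75,255,255)); gm[:290]=0;gm[:,:225]=0; gm[340:]=0
pts=cv2.findNonZero(gm)[:,0]; L=pts[pts[:,0].argmin()];Rr=pts[pts[:,0].argmax()]
low=[(x,pts[pts[:,0]==x,1].max()+.5) for x in range(L[0]+4,Rr[0]-3,6)]
B=np.array([onz(d,p,0)[:2] for p in low]); print('green',L,Rr,'n of -n edge',((B-[.5567,-.34])@n).round(4),'u ends',[((onz(d,p,.009)[:2]-[.5567,-.34])@u).round(4) for p in (L-[.5,0],Rr+[.5,0])])
E
```

```text
[ 0.55784374 -0.34078671  0.13016694] [-0.99919286  0.04010092]
cam w1 [ 0.57902952 -0.2808572   0.2812711 ] vs .5814 -.2794 .2812
slate px 41 42 table 161
+u 44 0.0792 [0.0117 0.0792]
-u 42 -0.0768 [ 0.0077 -0.0768]
+n 122 0.0297 [-0.0275  0.0283]
-n 131 -0.026 [ 0.0328 -0.0272]
green [236 335] [303 328] n of -n edge [-0.0229 -0.0244 -0.0234 -0.0224 -0.024  -0.023  -0.022  -0.0236 -0.0199
 -0.0215] u ends [np.float64(-0.0782), np.float64(0.0815)]
```

move_arm(moves=[0.0005,0.001,-0.01,0,0.045,0.001,0.0025,-0.028,0,0.045,0.001,0.0025,-0.046,0,0.045,0.001,0.0025,-0.06,0,0.045,0.001,0.0025,-0.07,0,0.045,0.001,0.0025,-0.076,0,0.045,0.001,0.0025,-0.079,0,0.045,0.001,0.0025,-0.081,0,0.045,0.001,0.0025,-0.0825,0,0.045,0.001,0.0025,-0.0825,0,0.045])

```text
clock: 18.25
tcp_pos: [0.5582, -0.3383, 0.0463]
orientation: [0.0, 0.02, 1.0, -0.0]
wrist_force: [0.8, 0.3, -1.3]
finger_gap: 0.0544
grip_force: 64.5
```

move_arm(moves=[0,0,-0.001,0,0.045,0,0,-0.0015,0,0.045,0,0,-0.0015,0,0.045])

```text
clock: 18.5
tcp_pos: [0.5583, -0.3384, 0.0462]
orientation: [0.001, 0.02, 1.0, -0.001]
wrist_force: [-2.0, 0.6, 4.7]
finger_gap: 0.0545
grip_force: 65.1
```

Contact felt. I release and back off.

move_arm(moves=[0,0,0,0,0.06,0,0,0,0,0.064,0,0,0,0,0.066,0,0,0.004,0,0.066,0,0,0.02,0,0.066,0,0,0.05,0,0.066,0,0,0.085,0,0.066,-0.005,0,0.12,0,0.066,-0.03,0,0.15,0,0.066,-0.065,0,0.165,0,0.066,-0.1,0,0.175,0,0.066,-0.13,0,0.18,0,0.066])

```text
clock: 19.5
tcp_pos: [0.4268, -0.3383, 0.2267]
orientation: [0.001, 0.02, 1.0, -0.001]
wrist_force: [-0.2, 0.0, 0.9]
finger_gap: 0.0662
grip_force: 0.0
```

```bash
python3 - <<'E'
from h import *
c=shot('wrist','w6'); d=shot('side','s6'); t=shot('top','t6'); s=env.get_state(); print(s['tcp_pos'])
f=lambda i,a,b,x,y,w:cv2.resize(i['pixels'][a:b,x:y],(w,300),interpolation=cv2.INTER_CUBIC)
A=np.vstack([np.hstack([cv2.resize(c['pixels'],(400,300)),f(d,250,370,210,330,400)]),np.hstack([f(t,80,290,90,370,400),f(t,175,275,370,503,400)])])
cv2.imwrite('pics/w6t.png',A[:,:,::-1])
E
```

```text
[ 0.42645413 -0.33827529  0.22583474]
```

View pics/w6t.png

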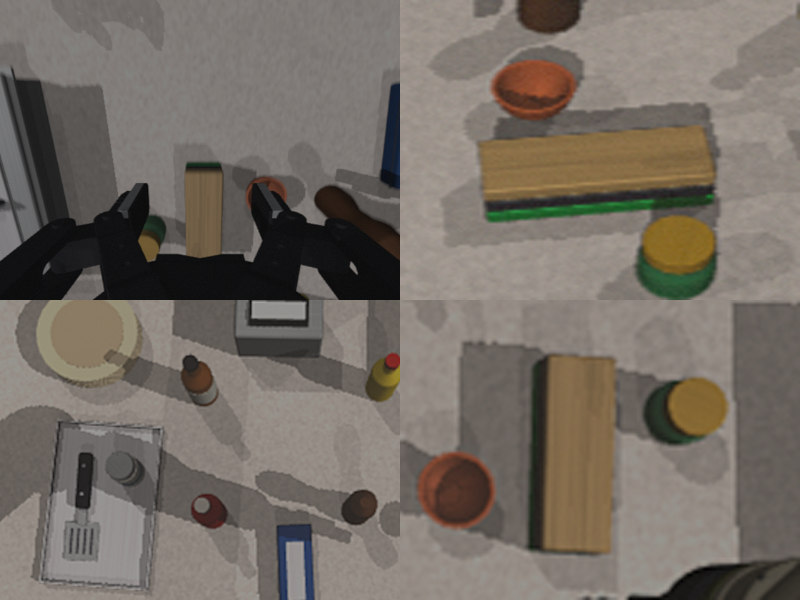

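The spatula and jar are in the tray and the bystanders are where they were. The pile looks flush in all three views. I measure it.

```bash
python3 - <<'E'
from h import *
t=shot('top');d=shot('side')
def fit(c,lo,hi,win,z):
    h=cv2.cvtColor(c['pixels'],cv2.COLOR_RGB2HSV); m=cv2.inRange(h,lo,hi); k=np.zeros_like(m); k[win[0]:win[1],win[2]:win[3]]=1; m*=k
    m=cv2.morphologyEx(m,cv2.MORPH_CLOSE,np.ones((3,3)))
    cc=max(cv2.findContours(m,0,1)[0],key=cv2.contourArea)
    P=np.array([onz(c,p,z)[:2] for p in cc[:,0].astype(float)],'f4')*1000
    r=cv2.minAreaRect(P); print(np.round(r[0],1),np.round(r[1],1),round(r[2],1)); return P
P=fit(t,(8,60,50),(25,255,255),(180,270,405,450),.054)
P=fit(d,(8,60,50),(25,255,255),(290,340,225,310),.054)
# predicted pile outlines in the side view for the beech pose, against the green foot
for ce in[(.5567,-.34),(.558,-.338)]:
    a=np.radians(-2.3);u=np.array([np.cos(a),np.sin(a)]);n=np.array([-u[1],u[0]])
    print(ce,proj(d,[[*(np.array(ce)+i*.08*u-.028*n),z] for i in(-1,1) for z in(.054,.018,0)]).round(1).tolist())
h=cv2.cvtColor(d['pixels'],cv2.COLOR_RGB2HSV); print('dark/green px per column: beech bottom, green top, green bottom')
for x in range(236,308,10):
    col=h[290:345,x]; be=[i+290 for i,p in enumerate(col) if 8<=p[0]<=25 and p[1]>60]; g=[i+290 for i,p in enumerate(col) if 40<=p[0]<=80 and p[1]>110]
    print(x,be[0],be[-1],g[:1],g[-1:],proj(d,[[0,0,0]])[0,0]*0)
E
```

```text
[ 556.9 -338.8] [ 57.1 160. ] 87.8
[ 557.5 -342.8] [ 64.7 159.8] 87.7
(0.5567, -0.34) [[234.0, 327.6], [234.8, 335.9], [235.1, 340.0], [304.5, 320.5], [303.6, 329.0], [303.2, 333.1]]
(0.558, -0.338) [[234.5, 326.7], [235.2, 335.1], [235.6, 339.1], [304.9, 319.7], [304.0, 328.1], [303.6, 332.2]]
dark/green px per column: beech bottom, green top, green bottom
236 306 330 [335] [336] 0.0
246 290 329 [334] [337] 0.0
256 290 328 [333] [336] 0.0
266 303 327 [332] [335] 0.0
276 302 326 [331] [333] 0.0
286 301 344 [330] [332] 0.0
296 300 344 [329] [330] 0.0Traceback (most recent call last):
  File "<stdin>", line 18, in <module>
IndexError: list index out of range
```

The beech board sits within about 1 mm and 0.1° of the slate in the same camera: (0.5569, −0.3388), −2.2°. The gripper is clear, so I hand in.

```bash
python3 -c "
from workcell import env
print(env.hand_in())"
```

```text
the job is handed in; nothing more can be done
None
```

The job is handed in, with no verdict returned: the spatula lies flat and the jar stands upright in the tray, the beech board sits within about 1 mm of square on the slate and green boards, and it took about 20 s of the 64 s.

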